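Sweep loose nuts into the catch tray

TASK

Clear the three loose hex nuts off the battery repair bench: with your fingertips, sweep each one along the bench through the open side of the steel catch tray until it lies flat and wholly inside. Only push them: do not pinch or lift a nut or jam it hard against anything, and leave the upright bolts, the little bottle, the screwdriver and the drill where they are.

Things in the scene. Friction and masses are not known exactly. Their poses are not given: they have to be found in the camera images.
- tray: bare sheet steel tray fixed to the bench: walls on three sides (25 mm high, 3 mm thick), the fourth open, no lip: its floor is level with the bench. Inside 180 mm wide, 120 mm deep. Origin: middle of the open side, at bench height. x points level into the tray (back wall at 120 mm), y along the open side (side walls at -90 and 90 mm), z up. The open side faces -y within 15 degrees.
- nut0: one of three identical loose plain steel hexagon nuts lying flat on the bench: 24 mm across flats, 28 mm across corners, 13 mm high, with a 14 mm bore, about 33 g. Origin at the centre of its underside, z up. It slides on the bench when pushed from the side; a fingertip 4 to 8 mm above the bench pushes it well (TCP 23 to 27 mm above the bench).
- nut1: one of three identical loose plain steel hexagon nuts lying flat on the bench: 24 mm across flats, 28 mm across corners, 13 mm high, with a 14 mm bore, about 33 g. Origin at the centre of its underside, z up. It slides on the bench when pushed from the side; a fingertip 4 to 8 mm above the bench pushes it well (TCP 23 to 27 mm above the bench).
- nut2: one of three identical loose plain steel hexagon nuts lying flat on the bench: 24 mm across flats, 28 mm across corners, 13 mm high, with a 14 mm bore, about 33 g. Origin at the centre of its underside, z up. It slides on the bench when pushed from the side; a fingertip 4 to 8 mm above the bench pushes it well (TCP 23 to 27 mm above the bench).
- bolt0: a steel bolt standing upright on its hexagonal head, to be left alone: head 24 mm across flats and 13 mm high, a bare 16 mm shank rising from it, 45 mm high in all; loose and easily knocked over. Origin at the centre of its underside, z up.
- bolt1: a steel bolt standing upright on its hexagonal head, to be left alone: head 24 mm across flats and 13 mm high, a bare 16 mm shank rising from it, 45 mm high in all; loose and easily knocked over. Origin at the centre of its underside, z up.
- bottle: little white plastic bottle with a black cap, standing upright, 32 mm across and 65 mm high, to be left alone. Origin at the centre of its underside.
- screwdriver: screwdriver lying on the bench to the robot's right, about 200 mm long, to be left alone. Origin under its middle, x axis along it from handle to tip.
- drill: black cordless drill lying on its side to the robot's right, about 220 by 190 mm and 55 mm high, to be left alone. Origin under the middle of its barrel, x axis along the barrel to the bit, handle towards its -y.

How it is judged:
At the end, for the whole second after the job is handed in: All three nuts lie flat and at rest on the bench inside the tray: each nut's centre at least 10 mm in from the open side and between the walls, its underside less than 5 mm up, slower than 20 mm/s (x of nut0 in the frame of tray between 0.01 and 0.122 m and y of nut0 in the frame of tray between -0.092 and 0.092 m and height (world z) of each of nut0, nut1, nut2 below 0.005 m and linear speed of each of nut0, nut1, nut2 below 0.02 m/s and x of nut1 in the frame of tray between 0.01 and 0.122 m and y of nut1 in the frame of tray between -0.092 and 0.092 m and x of nut2 in the frame of tray between 0.01 and 0.122 m and y of nut2 in the frame of tray between -0.092 and 0.092 m); the robot touches nothing.
It fails at once if a nut is lifted off the bench (its underside more than 20 mm up) (height (world z) of any of nut0, nut1, nut2 above 0.02 m).
It fails at once if a nut is pinched or jammed (the fingers on it with more than 25 N) (contact force between the fingers and nut0 above 25 N or contact force between the fingers and nut1 above 25 N or contact force between the fingers and nut2 above 25 N).
It fails at once if a bolt or the bottle is shifted more than 15 mm (distance of any of bolt0, bolt1, bottle from where it was at the start of the episode above 0.015 m).
It fails at once if a bolt or the bottle is knocked over (angle between any of bolt0, bolt1, bottle's own z axis and vertical above 0.5 rad).
It fails at once if the screwdriver or the drill is shifted more than 20 mm (distance of any of screwdriver, drill from where it was at the start of the episode above 0.02 m).
It also fails if it takes over 61 s, if anything falls off the work surface, if the arm or the gripper's body presses on something with over 40 N, if the wrist force passes 120 N, or if a joint passes its speed limit or range.

ROBOT

A 6-joint arm with a two-finger parallel gripper is mounted at the origin on the work surface. World frame = base frame: x ahead of the robot, y to its left, z up, the work surface at z = 0. Lengths are in m, angles in rad, forces in N, time in s.
With the tool pointing down it reaches from about 0.25 to 0.775 m from the base axis. Payload 4 kg.
Tool frame: the origin (TCP) lies between the finger pads, 19 mm behind the fingertips; this is the grasp point; z points along the fingers, y is the line along which they close (so a half turn about z gives the same grasp; the last joint's range is limited). The gripper opens to 94 mm and grips with 3 to 60 N. Pads are 16 mm wide; open, the fingers measure 119 mm over their backs; the gripper's body (75 mm by 177 mm) begins 78 mm behind the grasp point.
Start: joints at [-1.288, 0.087, 1.371, -0, 1.684, -0.103], TCP at [0.207, -0.51, 0.224] pointing down, gripper open.
Joint ranges: [-3.1, 3.1], [-0.76, 2.03], [0.27, 2.55], [-1.08, 4.22], [0.17, 2.65], [-2.57, 2.57]. Speed limits (rad/s): [2.79, 2.79, 3.14, 3.14, 3.14, 3.14].

INTERFACE

Orientations are given as [roll, pitch, yaw] about the fixed x, y, z axes, in that order (R = Rz(yaw) Ry(pitch) Rx(roll)).
In Python, from bench import robot, snapshot, close_job, spotter gives the robot as it stands. The module is installed in compiled form; this text tells all that it offers.
- The arm moves only by the tool servo_tool, never from a script. Its argument "commands" is one flat list of numbers, 7 for each row, row after row: the shift along the tool's x, y, z in m, then the turn, a rotation vector about the tool's x, y, z in degrees, then the finger opening in m, from 0 to 0.094. In form: [x, y, z, ax, ay, az, grip, x, y, z, ax, ay, az, grip, ...]. A call has 1 to 10 rows; each row is the pose to reach, as a shift and turn from the pose commanded when the call began, along the tool's axes at that moment; what a row does not reach only later rows make up. A row lasts 1/8 s, in which the tool goes at most 62.5 mm and 10.7 degrees, less where a joint would pass 70% of its speed; a pose out of reach is approached as far as the arm can. A call with a gripper value outside its range is refused whole. The fingers move at their own pace and stop on an object; the grip force is fixed at half the most. Time passes only in rows, so rows that repeat a pose let the fingers close. It gives the time, the measured TCP pose, the force, the opening and the grip force at its end, in the units of the state.
- robot.get_obs(): the state, without advancing time (a new reading comes with each control period).
- snapshot(name): name is "scene" or "side" or "wrist"; returns a dict with "img" (384x512x3 uint8, blue, green, red), "camera_matrix" (3x3 intrinsics, pixels), "extrinsics" (4x4, takes a point from camera to world coordinates); the wrist camera has in their place "hand_eye" (4x4, takes a point from camera to tool coordinates, whose origin is the TCP and whose axes are the flange's). Camera axes: x right, y down, z forward; pixel columns grow to the right and rows downward; lengths in m; the calibration is good to about 2 mm. A picture is of the moment at which its call begins: read the wrist's pose just before it. There is no depth.
- close_job(): hands the job in; it is judged then, once.
Trained networks look in a picture, given as the dict that the camera call returned (one of the last four; its "shot" number tells which), for a name from the list of things; names that differ only in an ending like _2 or _b are one class to them, and where a whole thing is asked for, a point or a joint stands for the part that bears it (a point fixed in the world has none). Each returns a list of dicts, best first, with "conf" (0 to 1); they miss things now and then, are a little off and sometimes report something else, mostly with a low value. They report only what shows in the picture. A call takes as long as a camera call.
- spotter.trace(name, picture): "region" (384x512 bool, what is visible of it) and "box" ([left, top, width, height] in pixels, round what is visible of it).
The state is a dict: "time": time; "joint_positions": joint angles; "qvel": joint speeds; "joint_torque": joint torques, N m; "tool_pos": TCP position; "ee_rot": TCP orientation; "wrist_force": force on the tool from outside, world axes, zero at the start; "wrist_torque": the same for the moment, N m; "width": finger opening in m; "finger_force": force on a finger pad.
Only numpy, scipy, OpenCV 4.12 (cv2) and the standard library are available. Lean on these libraries where they do the work, as an engineer would, in place of code of your own. Each camera call takes 0.05 s, during which the arm holds its last target. There are 200 camera calls.

## Working session

There is one attempt and no reset: what is moved stays moved. The work goes in short steps, Python scripts to look and compute and a tool call to move; the robot and the scene stay as the last step left them, time stands still between calls to the robot, and variables do not carry over. Pictures are saved under pics/ and viewed, at most 10 in all, crops included, and the job is handed in when it is done.

Besides the shell and the picture viewer there is one more tool, called after "Request:" as a command line: name --argument value ..., lists and objects as JSON in quotes. servo_tool: Moves the arm, as the interface text tells. Its arguments: {"type":"object","properties":{"commands":{"type":"array","items":{"type":"number"}}},"required":["commands"]}

```bash
mkdir -p pics
cat > h.py <<'E'
import numpy as np, cv2
from bench import robot, snapshot, close_job, spotter
from scipy.spatial.transform import Rotation as R
def cam(p,o=None):
    if "extrinsics" in p: return np.array(p["extrinsics"])
    T=np.eye(4);T[:3,:3]=R.from_euler('xyz',o["ee_rot"]).as_matrix();T[:3,3]=o["tool_pos"]
    return T@np.array(p["hand_eye"])
def px2w(p,T,uv,z):
    d=T[:3,:3]@np.linalg.solve(p["camera_matrix"],[uv[0],uv[1],1]);c=T[:3,3]
    return c+d*(z-c[2])/d[2]
def w2px(p,T,w):
    q=np.linalg.inv(T)@np.append(w,1);q=p["camera_matrix"]@q[:3];return q[:2]/q[2]
def look(names,cams,zs):
    for c in cams:
        o=robot.get_obs();p=snapshot(c);T=cam(p,o)
        yield c,p,T,{n:spotter.trace(n,p) for n in names}
E
python3 - <<'E'
from h import *
o=robot.get_obs();print({k:np.round(o[k],3).tolist() for k in("time","tool_pos","ee_rot","width")})
H=dict(nut0=.0065,bolt0=.02,bottle=.03,screwdriver=.01,drill=.025,tray=.0)
for c,p,T,D in look(list(H),["scene","side","wrist"],0):
    cv2.imwrite(f"pics/{c}0.png",p["img"]);print(c,T[:3,3].round(3))
    for n,ds in D.items():
        for d in ds:
            ys,xs=np.nonzero(d["region"]);uv=(xs.mean(),ys.mean())
            print(n,round(d["conf"],2),np.round(d["box"]),np.round(uv),px2w(p,T,uv,H[n]).round(3))
E
```

```text
{'time': 0.0, 'tool_pos': [0.207, -0.509, 0.223], 'ee_rot': [-3.139, -0.0, 0.386], 'width': 0.094}
scene [ 1.255 -0.411  0.785]
nut0 0.57 [326. 150.  10.  12.] [329. 157.] [0.507 0.126 0.006]
nut0 0.52 [272. 185.  11.   7.] [278. 189.] [ 0.548 -0.039  0.006]
nut0 0.49 [321. 191.   9.  13.] [328. 196.] [0.62  0.051 0.006]
bolt0 0.52 [270. 148.  15.  18.] [276. 160.] [ 0.47  -0.002  0.02 ]
bolt0 0.46 [320. 163.  12.  19.] [325. 172.] [0.561 0.08  0.02 ]
bottle 0.87 [314. 198.  16.  31.] [322. 214.] [ 0.681 -0.002  0.03 ]
screwdriver 0.56 [114. 181.  52.  51.] [133. 198.] [ 0.429 -0.345  0.01 ]
screwdriver 0.18 [314. 199.  17.  26.] [323. 213.] [0.664 0.011 0.01 ]
drill 0.63 [106. 265. 141. 101.] [155. 308.] [ 0.736 -0.388  0.025]
tray 0.58 [347. 127.  86.  62.] [387. 157.] [0.567 0.258 0.   ]
tray 0.48 [272. 184.  12.   9.] [278. 189.] [ 0.544 -0.037  0.   ]
side [0.383 0.595 0.533]
nut0 0.62 [264. 211.  10.  11.] [269. 215.] [ 0.547 -0.043  0.006]
nut0 0.59 [210. 232.  15.  12.] [219. 236.] [0.621 0.046 0.006]
nut0 0.5 [260. 268.  14.  19.] [267. 278.] [0.505 0.122 0.006]
bolt0 0.82 [301. 219.  10.  21.] [306. 232.] [ 0.464 -0.     0.02 ]
bolt0 0.67 [238. 239.  16.  22.] [246. 250.] [0.556 0.081 0.02 ]
bottle 0.57 [195. 188.  17.  32.] [202. 206.] [ 0.675 -0.001  0.03 ]
bottle 0.35 [124. 273. 149. 110.] [199. 335.] [0.561 0.275 0.03 ]
screwdriver 0.9 [302. 142.  72.  13.] [349. 150.] [ 0.425 -0.356  0.01 ]
screwdriver 0.27 [299. 220.  13.  22.] [306. 232.] [ 0.465 -0.012  0.01 ]
drill 0.77 [207.  97.  73.  55.] [241. 124.] [ 0.724 -0.38   0.025]
tray 0.78 [125. 274. 151. 109.] [199. 335.] [0.571 0.255 0.   ]
wrist [ 0.28  -0.48   0.384]
```

Run:
```python
import cv2
a=cv2.imread("pics/scene0.png")[90:290,230:470];b=cv2.imread("pics/side0.png")[170:384,90:330]
a=cv2.resize(a,None,fx=2.5,fy=2.5,interpolation=2)
cv2.imwrite("pics/a.png",a);cv2.imwrite("pics/b.png",cv2.resize(b,None,fx=2.5,fy=2.5,interpolation=2))
```

```text
(no output)
```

View pics/a.png

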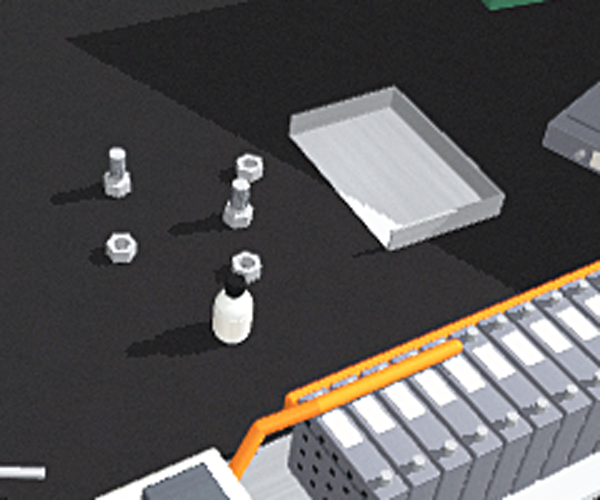

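View pics/b.png

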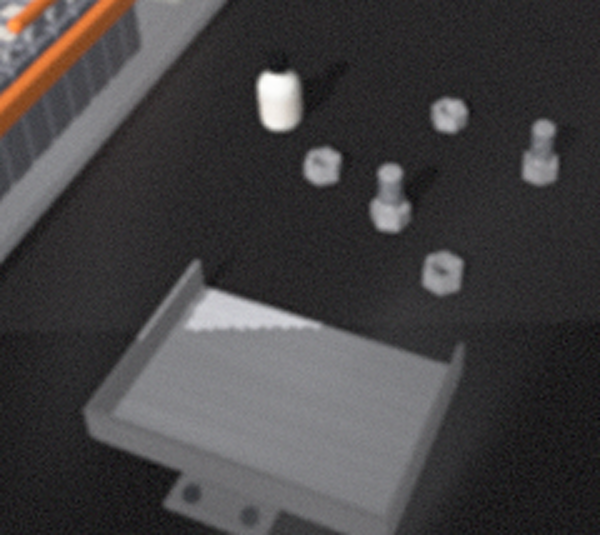

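The views agree: the nuts are near (0.506,0.124), (0.547,-0.041) and (0.620,0.048), and the tray opening shows clearly. Open corners: scene about (346,146) and (386,189), side about (172,286) and (272,317). Next I'll work out the tray frame and the battery's place and height.

Run:
```python
from h import *
P={c:snapshot(c) for c in("scene","side")}
C={"scene":[((346,146),0),((386,189),0),((388,125),.025),((431,167),.025)],"side":[((172,286),0),((272,317),0),((125,335),.025),((247,377),.025)]}
for c,l in C.items():
    p=P[c];T=cam(p)
    print(c,[px2w(p,T,uv,z).round(3)[:2].tolist() for uv,z in l])
    # battery orange-bar near corner, at a few heights
    for uv in ([(348,250),(346,290),(410,230)] if c=="scene" else [(138,183),(90,222)]):
        print(uv,[px2w(p,T,uv,z).round(3)[:2].tolist() for z in(0,.05,.1)])
    # tray outline region extremes
    d=spotter.trace("tray",p)[0]["region"].astype(np.uint8)
    k=max(cv2.findContours(d,0,2)[0],key=cv2.contourArea);print(cv2.approxPolyDP(k,4,True)[:,0].tolist())
cv2.imwrite("pics/c.png",np.hstack([cv2.resize(P["scene"]["img"],(400,300)),cv2.resize(P["side"]["img"],(400,300))]))
```

```text
scene [[0.484, 0.191], [0.658, 0.186], [0.486, 0.315], [0.665, 0.305]]
(348, 250) [[0.768, 0.009], [0.799, -0.018], [0.83, -0.045]]
(346, 290) [[0.847, -0.048], [0.873, -0.072], [0.899, -0.095]]
(410, 230) [[0.783, 0.156], [0.813, 0.12], [0.843, 0.083]]
[[346, 138], [386, 189], [430, 174], [431, 167], [388, 125]]
side [[0.653, 0.182], [0.477, 0.191], [0.662, 0.303], [0.478, 0.311]]
(138, 183) [[0.864, -0.071], [0.819, -0.009], [0.774, 0.054]]
(90, 222) [[0.884, 0.081], [0.837, 0.129], [0.79, 0.177]]
[[168, 275], [124, 332], [126, 342], [161, 356], [158, 372], [184, 383], [197, 383], [202, 374], [248, 383], [275, 308], [262, 314], [174, 286]]
```

View pics/c.png

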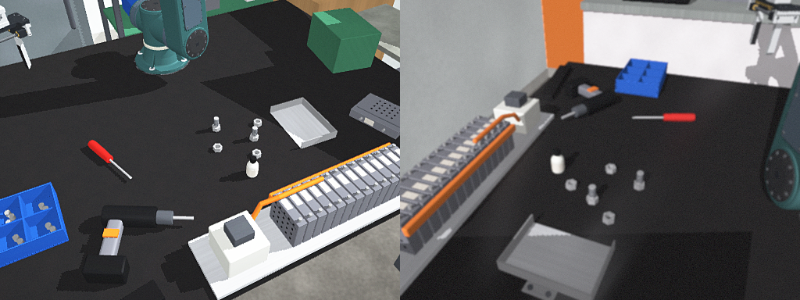

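```bash
cat >> h.py <<'E'
def rel(targets,start=None):
    if start is None:
        o=robot.get_obs();p0=np.array(o["tool_pos"]);R0=R.from_euler('xyz',o["ee_rot"])
        print("now",p0.round(4),np.degrees(o["ee_rot"]).round(2),"t",round(o["time"],2),"F",np.round(o["wrist_force"],1),"w",round(o["width"],3))
    else:
        p0=np.array(start[:3]);R0=R.from_euler('xyz',[180,0,start[3]],degrees=True)
    for x,y,z,a in targets:
        d=R0.inv().apply(np.array([x,y,z])-p0);r=(R0.inv()*R.from_euler('xyz',[180,0,a],degrees=True)).as_rotvec(degrees=True)
        print(d.round(4).tolist(),r.round(1).tolist())
E
python3 - <<'E'
from h import *
rel([(.506,.088,.16,80)])
A=(.506,.088,.16,80)
print("push0");rel([(.506,.088,.025,80),(.535,.252,.025,80),(.53,.225,.12,80)],A)
B=(.622,.010,.12,92)
print("push2");rel([(.622,.010,.025,92),(.612,.252,.025,92),(.612,.225,.12,92)],B)
E
```

```text
now [ 0.207  -0.5096  0.2243] [179.99   0.    22.11] t 1.25 F [ 1.1 -0.5 -0.7] w 0.094
[0.5019, -0.4411, 0.0643] [0.0, 0.0, -57.9]
push0
[0.0, -0.0, 0.135] [0.0, 0.0, 0.0]
[0.1665, 0.0001, 0.135] [0.0, 0.0, 0.0]
[0.1391, -0.0002, 0.04] [0.0, 0.0, 0.0]
push2
[0.0, -0.0, 0.095] [0.0, 0.0, 0.0]
[0.2422, -0.0015, 0.095] [0.0, 0.0, 0.0]
[0.2152, -0.0025, -0.0] [0.0, 0.0, 0.0]
```

Request:
servo_tool --commands '[0.502,-0.441,0.064,0,0,-57.9,0.018,0.502,-0.441,0.064,0,0,-57.9,0.018,0.502,-0.441,0.064,0,0,-57.9,0.018,0.502,-0.441,0.064,0,0,-57.9,0.018,0.502,-0.441,0.064,0,0,-57.9,0.018,0.502,-0.441,0.064,0,0,-57.9,0.018,0.502,-0.441,0.064,0,0,-57.9,0.018,0.502,-0.441,0.064,0,0,-57.9,0.018,0.502,-0.441,0.064,0,0,-57.9,0.018,0.502,-0.441,0.064,0,0,-57.9,0.018]'

```text
time: 2.5
tool_pos: [0.4863, 0.0487, 0.1649]
ee_rot: [3.14, 0.0, 1.397]
wrist_force: [1.2, -0.2, 0.3]
width: 0.0176
finger_force: 0.0
```

Request:
servo_tool --commands '[0,0,0,0,0,0,0.018,0,0,0,0,0,0,0.018]'

```text
time: 2.75
tool_pos: [0.4852, 0.0464, 0.1646]
ee_rot: [-3.141, 0.001, 1.397]
wrist_force: [0.6, -0.1, 0.2]
width: 0.0177
finger_force: 0.0
```

```bash
cat > see.py <<'E'
from h import *
import sys
H=dict(nut0=.0065,bolt0=.02,bottle=.03)
for c,p,T,D in look(list(H),sys.argv[1].split(","),0):
    if len(sys.argv)>2: cv2.imwrite(f"pics/{c}{sys.argv[2]}.png",p["img"])
    print(c)
    for n,ds in D.items():
        for d in ds:
            if d["conf"]<.3: continue
            ys,xs=np.nonzero(d["region"]);uv=(xs.mean(),ys.mean())
            print(n,round(d["conf"],2),np.round(d["box"]),px2w(p,T,uv,H[n]).round(4)[:2])
E
python3 see.py wrist w1
python3 - <<'E'
from h import *
rel([(.506,.088,.16,80),(.506,.088,.025,80)])
E
```

```text
wrist
nut0 0.84 [376. 142.  33.  27.] [0.6215 0.0494]
nut0 0.83 [319. 233.  22.  28.] [ 0.5473 -0.0403]
nut0 0.57 [255.  87.  28.  27.] [0.5061 0.1247]
bolt0 0.84 [313. 123.  30.  31.] [0.557  0.0808]
bolt0 0.67 [242. 214.  21.  37.] [ 4.681e-01 -3.000e-04]
bottle 0.84 [432. 180.  68.  38.] [6.77e-01 1.00e-04]
now [0.4853 0.0452 0.1651] [1.7995e+02 1.0000e-02 7.9850e+01] t 2.95 F [ 0.6 -0.1  0.3] w 0.018
[0.0457, 0.0128, 0.0051] [0.0, 0.0, -0.1]
[0.0458, 0.0127, 0.1401] [0.0, 0.0, -0.1]
```

View pics/wristw1.png

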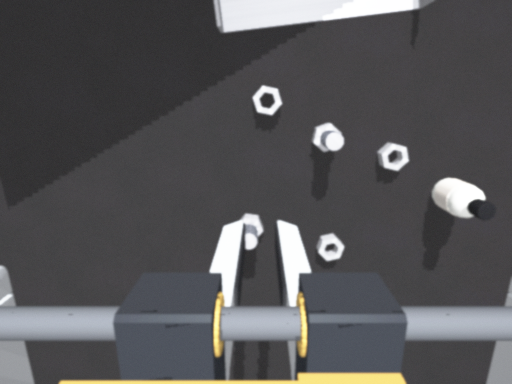

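The wrist view shows the nuts at (268,100), (393,156) and (331,247) and the bolts at (325,138) and (250,230). This matches the fixed cameras to 2 mm, so I'll descend behind nut0.

Request:
servo_tool --commands '[0.046,0.013,0.005,0,0,0,0.018,0.046,0.013,0.005,0,0,0,0.018,0.046,0.013,0.045,0,0,0,0.018,0.046,0.013,0.085,0,0,0,0.018,0.046,0.013,0.12,0,0,0,0.018,0.046,0.013,0.14,0,0,0,0.018,0.046,0.013,0.14,0,0,0,0.018,0.046,0.013,0.14,0,0,0,0.018]'

```text
time: 3.95
tool_pos: [0.5071, 0.0889, 0.026]
ee_rot: [3.14, -0.0, 1.395]
wrist_force: [-0.0, 0.7, 0.2]
width: 0.0181
finger_force: 0.0
```

Request:
servo_tool --commands '[0.006,0,0,0,0,0,0.018,0.014,0,0,0,0,0,0.018,0.024,0,0,0,0,0,0.018,0.034,0,0,0,0,0,0.018,0.044,0,0,0,0,0,0.018,0.054,0,0,0,0,0,0.018,0.064,0,0,0,0,0,0.018,0.074,0,0,0,0,0,0.018,0.084,0,0,0,0,0,0.018,0.094,0,0,0,0,0,0.018]'

```text
time: 5.2
tool_pos: [0.5227, 0.183, 0.0247]
ee_rot: [3.142, 0.0, 1.396]
wrist_force: [-0.4, 0.1, -0.4]
width: 0.0178
finger_force: 0.2
```

Request:
servo_tool --commands '[0.01,0,0,0,0,0,0.018,0.02,0,0,0,0,0,0.018,0.03,0,0,0,0,0,0.018,0.04,0,0,0,0,0,0.018,0.05,0,0,0,0,0,0.018,0.058,0,0,0,0,0,0.018,0.064,0,0,0,0,0,0.018,0.068,0,0,0,0,0,0.018,0.07,0,0,0,0,0,0.018,0.07,0,0,0,0,0,0.018]'

```text
time: 6.45
tool_pos: [0.5348, 0.2513, 0.0246]
ee_rot: [3.142, -0.0, 1.396]
wrist_force: [-0.2, 0.7, -1.1]
width: 0.0179
finger_force: 0.0
```

Request:
servo_tool --commands '[-0.01,0,0,0,0,0,0.018,-0.025,0,0,0,0,0,0.018,-0.025,0,-0.04,0,0,0,0.018,-0.025,0,-0.09,0,0,0,0.018,-0.025,0,-0.12,0,0,0,0.018,-0.025,0,-0.12,0,0,0,0.018]'

```text
time: 7.2
tool_pos: [0.5321, 0.2262, 0.1481]
ee_rot: [3.135, -0.003, 1.395]
wrist_force: [0.7, -0.2, -1.2]
width: 0.0182
finger_force: 0.0
```

```bash
python3 see.py side,scene
python3 - <<'E'
from h import *
rel([(.623,.010,.145,92),(.623,.010,.025,92)])
E
```

```text
side
nut0 0.63 [198. 213.  14.   8.] [0.6738 0.007 ]
bolt0 0.65 [246. 236.   7.  26.] [0.5504 0.0787]
bolt0 0.56 [298. 219.  12.  19.] [ 0.4645 -0.0027]
bottle 0.38 [195. 209.  14.  12.] [0.6611 0.0324]
scene
nut0 0.62 [380. 139.  12.  15.] [0.5354 0.2697]
nut0 0.57 [323. 193.   9.  12.] [0.6217 0.0519]
bolt0 0.52 [270. 150.  12.  16.] [ 0.4681 -0.0013]
bottle 0.74 [314. 202.  16.  24.] [ 0.6821 -0.0015]
now [0.5297 0.2264 0.1431] [-1.7986e+02  8.0000e-02  8.0010e+01] t 7.6 F [-0.3  0.   0.5] w 0.018
[-0.197, 0.1294, -0.002] [-0.1, 0.1, -12.0]
[-0.1968, 0.1297, 0.118] [-0.1, 0.1, -12.0]
```

Nut0 is in the tray at (0.535,0.270). Next is nut2.

Request:
servo_tool --commands '[-0.197,0.13,0,0,0,-12,0.018,-0.197,0.13,0,0,0,-12,0.018,-0.197,0.13,0,0,0,-12,0.018,-0.197,0.13,0,0,0,-12,0.018,-0.197,0.13,0,0,0,-12,0.018,-0.197,0.13,0,0,0,-12,0.018]'

```text
time: 8.35
tool_pos: [0.6238, 0.0106, 0.1439]
ee_rot: [-3.14, -0.001, 1.606]
wrist_force: [0.1, 0.3, -0.9]
width: 0.0182
finger_force: 0.0
```

```bash
python3 see.py wrist
python3 - <<'E'
from h import *
rel([(.623,.010,.145,92),(.623,.010,.025,92)])
E
```

```text
wrist
nut0 0.82 [246. 131.  27.  30.] [0.6219 0.0485]
nut0 0.78 [169. 223.  27.  28.] [ 0.5475 -0.0405]
bolt0 0.93 [ 68. 176.  46.  37.] [ 0.466 -0.001]
bolt0 0.56 [169.  97.  38.  30.] [0.5588 0.0801]
bottle 0.68 [300. 188.  40.  40.] [0.677  0.0007]
now [0.6239 0.0117 0.1448] [ 1.800e+02 -1.000e-02  9.213e+01] t 8.55 F [-0.5 -0.1  0.1] w 0.018
[-0.0016, -0.0009, -0.0002] [0.0, -0.0, 0.1]
[-0.0016, -0.0009, 0.1198] [0.0, -0.0, 0.1]
```

Request:
servo_tool --commands '[-0.002,-0.001,0.04,0,0,0,0.018,-0.002,-0.001,0.08,0,0,0,0.018,-0.002,-0.001,0.11,0,0,0,0.018,-0.002,-0.001,0.12,0,0,0,0.018,-0.002,-0.001,0.12,0,0,0,0.018,0.006,-0.001,0.12,0,0,0,0.018,0.014,-0.001,0.12,0,0,0,0.018,0.024,-0.001,0.12,0,0,0,0.018,0.034,-0.001,0.12,0,0,0,0.018]'

```text
time: 9.68
tool_pos: [0.6223, 0.0448, 0.0252]
ee_rot: [3.141, 0.0, 1.606]
wrist_force: [0.0, -0.1, 0.6]
width: 0.0179
finger_force: 0.2
```

Request:
servo_tool --commands '[0.011,0,0,0,0,0,0.018,0.022,0,0,0,0,0,0.018,0.033,0,0,0,0,0,0.018,0.044,0,0,0,0,0,0.018,0.055,0,0,0,0,0,0.018,0.066,0,0,0,0,0,0.018,0.077,0,0,0,0,0,0.018,0.088,0,0,0,0,0,0.018,0.099,0,0,0,0,0,0.018,0.11,0,0,0,0,0,0.018]'

```text
time: 10.92
tool_pos: [0.6182, 0.1547, 0.0247]
ee_rot: [-3.142, 0.0, 1.606]
wrist_force: [0.2, -0.3, 0.0]
width: 0.018
finger_force: 0.2
```

```bash
python3 see.py side,scene
python3 - <<'E'
from h import *
rel([(.612,.250,.025,92)])
E
```

```text
side
nut0 0.78 [186. 275.  14.  17.] [0.6163 0.1698]
nut0 0.68 [263. 210.  12.  14.] [ 0.547  -0.0426]
nut0 0.64 [207. 333.  19.  20.] [0.5367 0.2667]
bolt0 0.78 [242. 237.  12.  25.] [0.5549 0.0811]
bolt0 0.57 [299. 216.  12.  23.] [ 0.4641 -0.0024]
scene
bolt0 0.66 [321. 163.  12.  15.] [0.5606 0.079 ]
bolt0 0.58 [271. 147.  12.  19.] [ 0.4685 -0.0019]
bottle 0.73 [313. 200.  18.  27.] [ 0.6818 -0.0023]
bottle 0.39 [270. 148.  16.  22.] [ 0.4776 -0.0072]
now [0.6182 0.1536 0.0246] [-1.800e+02  1.000e-02  9.198e+01] t 11.32 F [-0.  -0.2  0.5] w 0.018
[0.0966, -0.0029, -0.0004] [-0.0, 0.0, -0.0]
```

Request:
servo_tool --commands '[0.008,0,0,0,0,0,0.018,0.02,-0.001,0,0,0,0,0.018,0.032,-0.001,0,0,0,0,0.018,0.044,-0.001,0,0,0,0,0.018,0.056,-0.002,0,0,0,0,0.018,0.068,-0.002,0,0,0,0,0.018,0.08,-0.003,0,0,0,0,0.018,0.088,-0.003,0,0,0,0,0.018,0.094,-0.003,0,0,0,0,0.018,0.096,-0.003,0,0,0,0,0.018]'

```text
time: 12.58
tool_pos: [0.6119, 0.25, 0.0246]
ee_rot: [3.142, 0.0, 1.606]
wrist_force: [0.3, 0.0, -0.0]
width: 0.018
finger_force: 0.1
```

Request:
servo_tool --commands '[-0.01,0,0,0,0,0,0.018,-0.025,0,0,0,0,0,0.018,-0.025,0,-0.04,0,0,0,0.018,-0.025,0,-0.09,0,0,0,0.018,-0.025,0,-0.12,0,0,0,0.018,-0.025,0,-0.12,0,0,0,0.018]'

```text
time: 13.32
tool_pos: [0.6148, 0.2239, 0.1486]
ee_rot: [3.134, -0.001, 1.604]
wrist_force: [0.5, -0.7, -0.5]
width: 0.0179
finger_force: 0.0
```

```bash
python3 see.py side,scene
python3 - <<'E'
from h import *
# nut1: leg dir 57deg; contact offset 20mm, start 36mm behind
n=np.array([.5473,-.0405]);u=np.array([np.cos(np.radians(57)),np.sin(np.radians(57))]);s=n-.036*u
print(s);rel([(*s,.145,57),(*s,.025,57)])
E
```

```text
side
nut0 0.85 [212. 335.  18.  20.] [0.5366 0.2661]
nut0 0.77 [163. 320.  20.  18.] [0.6102 0.2656]
bolt0 0.64 [300. 217.  13.  24.] [4.635e-01 3.000e-04]
bolt0 0.6 [240. 239.  13.  23.] [0.5558 0.0801]
bottle 0.65 [196. 185.  15.  37.] [0.6718 0.0078]
scene
nut0 0.58 [382. 142.  10.  10.] [0.5371 0.2713]
nut0 0.4 [271. 185.  13.   8.] [ 0.5492 -0.0397]
bolt0 0.61 [322. 163.   9.  19.] [0.5621 0.0786]
bolt0 0.55 [272. 148.  11.  20.] [ 0.4691 -0.0018]
bottle 0.92 [312. 201.  18.  25.] [ 0.68  -0.002]
[ 0.52769299 -0.07069214]
now [0.612  0.2246 0.1428] [-1.7983e+02  5.0000e-02  9.2010e+01] t 13.72 F [0.4 0.1 0.4] w 0.018
[-0.2922, -0.0947, -0.0017] [-0.1, 0.1, 35.0]
[-0.2921, -0.0943, 0.1183] [-0.1, 0.1, 35.0]
```

Nut2 is in the tray at (0.611,0.266). Now nut1.

Request:
servo_tool --commands '[-0.292,-0.095,0,0,0,35,0.018,-0.292,-0.095,0,0,0,35,0.018,-0.292,-0.095,0,0,0,35,0.018,-0.292,-0.095,0,0,0,35,0.018,-0.292,-0.095,0,0,0,35,0.018,-0.292,-0.095,0,0,0,35,0.018,-0.292,-0.095,0,0,0,35,0.018,-0.292,-0.095,0,0,0,35,0.018]'

```text
time: 14.72
tool_pos: [0.5283, -0.0689, 0.1445]
ee_rot: [-3.141, -0.0, 0.997]
wrist_force: [0.5, -0.4, -0.5]
width: 0.0184
finger_force: 0.0
```

```bash
python3 see.py wrist
python3 - <<'E'
from h import *
rel([(.5277,-.0707,.025,57)])
# path of nut centre (c), yaw; TCP 20 mm behind
k=[];c=np.array([.5364,-.0572])+0 # start nut-equivalent point
def tcp(c,a): u=np.array([np.cos(np.radians(a)),np.sin(np.radians(a))]);return (*(np.array(c)-.020*u),.025,a)
print("leg1 end");rel([tcp((.604,.047),57)],(.5277,-.0707,.025,57))
print("leg2");
L=[((.608,.055),60),((.6115,.063),64),((.6145,.071),68),((.617,.079),72),((.619,.088),76),((.6205,.097),80),((.6215,.107),84),((.6215,.117),88),((.621,.127),92),((.6195,.137),96)]
rel([tcp(*l) for l in L],tcp((.604,.047),57))
print("leg3",tcp((.6195,.137),96));rel([tcp((.609,.225),97)],tcp((.6195,.137),96))
E
```

```text
wrist
nut0 0.84 [249. 138.  24.  30.] [ 0.5474 -0.0398]
bolt0 0.77 [145. 149.  41.  31.] [ 0.4669 -0.0013]
bolt0 0.74 [174.   4.  40.  42.] [0.5581 0.0786]
bottle 0.74 [344.   2.  59.  48.] [ 6.77e-01 -4.00e-04]
now [ 0.5283 -0.0692  0.1446] [-179.99    0.     57.12] t 14.93 F [-0.4  1.1  0.4] w 0.018
[-0.0015, 0.0003, 0.1196] [-0.0, 0.0, 0.1]
leg1 end
[0.1203, -0.0001, -0.0] [0.0, 0.0, 0.0]
leg2
[0.0089, 0.0, 0.0] [0.0, 0.0, -3.0]
[0.0177, 0.0, 0.0] [0.0, 0.0, -7.0]
[0.0262, -0.0004, -0.0] [0.0, 0.0, -11.0]
[0.0346, -0.0013, -0.0] [0.0, 0.0, -15.0]
[0.0436, -0.0032, -0.0] [0.0, 0.0, -19.0]
[0.0525, -0.0056, -0.0] [0.0, 0.0, -23.0]
[0.062, -0.0089, -0.0] [0.0, 0.0, -27.0]
[0.0711, -0.0131, -0.0] [0.0, 0.0, -31.0]
[0.08, -0.0178, -0.0] [0.0, 0.0, -35.0]
[0.0884, -0.0234, -0.0] [0.0, 0.0, -39.0]
leg3 (np.float64(0.6215905692653532), np.float64(0.11710956209263454), 0.025, 96)
[0.0886, -0.0009, -0.0] [-0.0, 0.0, -1.0]
```

Request:
servo_tool --commands '[-0.001,0,0.04,0,0,0,0.018,-0.001,0,0.08,0,0,0,0.018,-0.001,0,0.11,0,0,0,0.018,-0.001,0,0.12,0,0,0,0.018,-0.001,0,0.12,0,0,0,0.018,0.007,0,0.12,0,0,0,0.018,0.014,0,0.12,0,0,0,0.018,0.022,0,0.12,0,0,0,0.018,0.032,0,0.12,0,0,0,0.018]'

```text
time: 16.05
tool_pos: [0.546, -0.043, 0.0251]
ee_rot: [3.141, -0.0, 0.995]
wrist_force: [-0.3, -1.0, -0.6]
width: 0.0181
finger_force: 0.2
```

Request:
servo_tool --commands '[0.01,0,0,0,0,0,0.018,0.02,0,0,0,0,0,0.018,0.03,0,0,0,0,0,0.018,0.04,0,0,0,0,0,0.018,0.05,0,0,0,0,0,0.018,0.06,0,0,0,0,0,0.018,0.07,0,0,0,0,0,0.018,0.078,0,0,0,0,0,0.018,0.084,0,0,0,0,0,0.018,0.087,0,0,0,0,0,0.018]'

```text
time: 17.3
tool_pos: [0.593, 0.0298, 0.0246]
ee_rot: [3.142, 0.0, 0.995]
wrist_force: [-1.0, 0.1, 0.6]
width: 0.0179
finger_force: 0.1
```

Request:
servo_tool --commands '[0.009,0,0,0,0,-3,0.018,0.018,0,0,0,0,-7,0.018,0.026,0,0,0,0,-11,0.018,0.035,-0.001,0,0,0,-15,0.018,0.044,-0.003,0,0,0,-19,0.018,0.053,-0.006,0,0,0,-23,0.018,0.062,-0.009,0,0,0,-27,0.018,0.071,-0.013,0,0,0,-31,0.018,0.08,-0.018,0,0,0,-35,0.018,0.088,-0.023,0,0,0,-39,0.018]'

```text
time: 18.55
tool_pos: [0.6215, 0.1159, 0.0246]
ee_rot: [-3.142, 0.0, 1.678]
wrist_force: [0.0, -0.4, 0.7]
width: 0.0175
finger_force: 0.1
```

```bash
python3 see.py side,scene,wrist
python3 - <<'E'
from h import *
rel([(.6114,.205,.025,97)])
E
```

```text
side
nut0 0.68 [209. 334.  18.  21.] [0.5363 0.266 ]
nut0 0.65 [162. 322.  18.  20.] [0.6107 0.266 ]
nut0 0.48 [194. 261.  16.  15.] [0.6205 0.1301]
nut0 0.39 [300. 216.  12.  25.] [ 0.4659 -0.0165]
bolt0 0.75 [299. 219.  16.  19.] [ 0.4636 -0.0018]
bolt0 0.73 [240. 240.  12.  22.] [0.5561 0.0787]
scene
nut0 0.67 [396. 160.  11.  11.] [0.6139 0.269 ]
nut0 0.51 [384. 140.   6.   9.] [0.5348 0.2747]
bolt0 0.69 [270. 150.  13.  19.] [ 0.4702 -0.0021]
bolt0 0.45 [318. 162.  14.  20.] [0.5603 0.0787]
bottle 0.7 [314. 201.  18.  24.] [ 0.6808 -0.0009]
wrist
nut0 0.86 [241. 182.  41.  50.] [0.6202 0.1345]
bolt0 0.83 [ 26. 349.  18.  31.] [0.4876 0.0192]
bolt0 0.66 [128. 256.  52.  35.] [0.5614 0.0955]
now [0.6215 0.1155 0.0247] [1.800e+02 1.000e-02 9.597e+01] t 19.15 F [ 1.1  0.8 -0.5] w 0.018
[0.09, -0.0007, -0.0003] [0.0, 0.0, -1.0]
```

Request:
servo_tool --commands '[0.008,0,0,0,0,0,0.018,0.018,0,0,0,0,0,0.018,0.029,0,0,0,0,0,0.018,0.04,0,0,0,0,0,0.018,0.051,0,0,0,0,0,0.018,0.062,-0.001,0,0,0,0,0.018,0.073,-0.001,0,0,0,0,0.018,0.083,-0.001,0,0,0,0,0.018,0.089,-0.001,0,0,0,0,0.018,0.092,-0.001,0,0,0,0,0.018]'

```text
time: 20.4
tool_pos: [0.6108, 0.2075, 0.0247]
ee_rot: [3.142, 0.0, 1.676]
wrist_force: [-0.5, -0.1, 0.5]
width: 0.0176
finger_force: 0.1
```

Request:
servo_tool --commands '[-0.01,0,0,0,0,0,0.018,-0.025,0,0,0,0,0,0.018,-0.04,0,-0.04,0,0,0,0.018,-0.06,0,-0.09,0,0,0,0.018,-0.09,0,-0.15,0,0,0,0.018,-0.12,0,-0.18,0,0,0,0.018,-0.12,0,-0.18,0,0,0,0.018]'

```text
time: 21.28
tool_pos: [0.6254, 0.0846, 0.2093]
ee_rot: [3.133, 0.001, 1.671]
wrist_force: [0.5, 0.8, -0.6]
width: 0.0178
finger_force: 0.0
```

```bash
python3 see.py side,scene,wrist f
```

```text
side
nut0 0.68 [162. 324.  20.  16.] [0.6105 0.2654]
nut0 0.68 [176. 302.  15.  18.] [0.608  0.2232]
nut0 0.68 [211. 334.  16.  20.] [0.5365 0.2657]
bolt0 0.84 [297. 218.  15.  21.] [ 0.4642 -0.0018]
bolt0 0.82 [239. 236.  13.  27.] [0.5563 0.0792]
bottle 0.6 [194. 188.  19.  33.] [0.6741 0.0017]
scene
nut0 0.62 [271. 147.  12.  20.] [0.4549 0.0054]
nut0 0.49 [380. 166.  16.   7.] [0.6092 0.2274]
nut0 0.45 [380. 140.   8.  13.] [0.536  0.2696]
bolt0 0.73 [273. 151.  10.  18.] [ 0.4699 -0.002 ]
bolt0 0.72 [325. 161.   7.  20.] [0.5605 0.0793]
bottle 0.73 [314. 201.  16.  26.] [ 0.6807 -0.0013]
bottle 0.56 [344. 126.  86.  61.] [0.591  0.2333]
wrist
nut0 0.72 [252.  32.  21.  29.] [0.6083 0.2255]
nut0 0.62 [254.   0.  26.  13.] [0.6112 0.2601]
nut0 0.57 [188.   0.  17.   3.] [0.5391 0.2566]
bolt0 0.88 [189. 163.  27.  27.] [0.5583 0.0808]
bolt0 0.67 [105. 218.  32.  34.] [ 0.466  -0.0009]
bottle 0.75 [299. 239.  17.  25.] [0.6855 0.0093]
```

View pics/sidef.png

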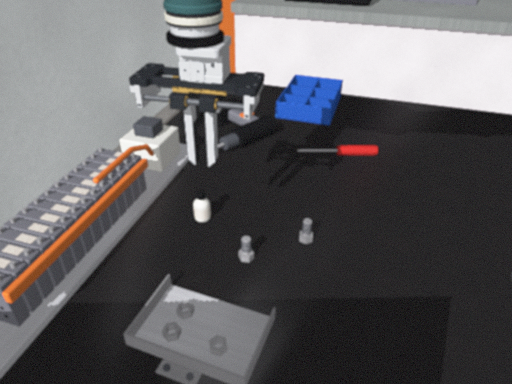

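The side view shows all three nuts lying flat in the tray at (172,331), (185,310) and (218,344). The bolts and bottle are still upright in place, and the arm is clear, so I'm handing in.

```bash
python3 -c "
from bench import close_job
print(close_job())"
```

```text
the job is handed in; nothing more can be done
None
```

I swept all three nuts flat into the tray, left the bolts and bottle standing where they were, and handed the job in at about 22 s; no verdict came back.

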